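# Open the drive: turn the catch aside and draw off the end cover

### The arm

A 7-joint arm with a two-finger parallel gripper is mounted at the origin on a cart in front of the work surface, level with it; the furniture and walls round the work are solid. World frame = base frame: x ahead of the robot, y to its left, z up, the work surface at z = 0. Lengths are in m, angles in rad, forces in N, time in s.
With the tool pointing down it reaches from about 0.35 to 0.9 m from the base axis. Payload 8.1 kg.
Tool frame: the origin (TCP) lies midway between the tips of the shut fingers; the grasp point (between the pads) lies 19 mm behind it (bot.grip_depth is the distance from the TCP to the grasp point, in m); z points along the fingers, y is the direction in which the jaws open and shut (so a half turn about z gives the same grasp; the last joint's range is limited). The gripper opens to 85 mm and grips with 20 to 120 N. Pads are 22 mm wide; open, the fingers measure 114 mm over their backs; the gripper's body (76 mm by 85 mm) begins 54 mm behind the grasp point. The pads swing forward as they close: fully open they stand 13 mm farther back than shut.
Start: joints at [0.997, 0.434, 0.025, 1.573, -0.012, 1.134, -0.075], TCP at [0.283, -0.557, 0.231] pointing down, gripper open.
Joint ranges: [-2.62, 2.62], [-0.44, 2.09], [-1.27, 1.32], [0.08, 2.57], [-1.32, 4.46], [0.12, 2], [-2.74, 2.74]. Speed limits (rad/s): [2.22, 2.22, 3.01, 3.01, 3.14, 3.14, 3.14].

### API

Orientations are given as a 3x3 rotation matrix whose columns are the frame's x, y, z axes.
In Python, from cell import bot gives the robot as it stands.
- The arm moves only by the tool step_arm, never from a script. Its argument "targets" is a list of rows, each a list of 7 numbers: the turn, a rotation vector about the tool's x, y, z in degrees, then the shift along the tool's x, y, z in cm, then the opening, from 0 (shut) to 1 (fully open). A call has 1 to 5 rows; each row is the pose to reach, as a shift and turn from the pose commanded when the call began, along the tool's axes at that moment; what a row does not reach only later rows make up. A row lasts 1/8 s, in which the tool goes at most 62.5 mm and 10.7 degrees, less where a joint would pass 70% of its speed; a pose out of reach is approached as far as the arm can. A call with a gripper value outside its range is refused whole. The fingers move at their own pace and stop on an object; "grip_force" is the grip in N (left out, the last holds). Time passes only in rows, so rows that repeat a pose let the fingers close. It gives the time, the measured TCP pose, the force and the opening at its end, in the units of the state.
- bot.sense(): the state, without advancing time (a new reading comes with each control period).
- bot.snapshot(name): name is "scene" or "top" or "wrist"; returns a dict with "color" (420x560x3 uint8, red, green, blue), "fx", "fy", "cx", "cy" (pixels), "eye" and "attitude" of the camera in the world. Camera axes: x right, y up, looking along -z (the intrinsics and any distortion apply to the point x, -y, -z); pixel columns grow to the right and rows downward; lengths in m; the calibration is good to about 2 mm. The wrist camera is an equidistant fisheye: a pixel r from the principal point sees the ray r / f radians off the axis. A picture is of the moment at which its call begins. There is no depth.
- bot.job_done(): hands the job in, once; it reports no verdict.
Trained networks look in a picture, given as the dict that the camera call returned (one of the last four; its "shot" number tells which), for a name from the list of things; names that differ only in an ending like _2 or _b are one class to them, and where a whole thing is asked for, a point or a joint stands for the part that bears it (a point fixed in the world has none). Each returns a list of dicts, best first, with "confidence" (0 to 1); they miss things now and then, are a little off and sometimes report something else, mostly with a low value. They report only what shows in the picture. A call takes as long as a camera call. They do not tell look-alikes from the thing itself.
- bot.look_for(picture, name): "bbox" ([left, top, right, bottom] in pixels, round what is visible of it).
The state is a dict: "time": time; "joint_positions": joint angles; "qd": joint speeds; "tau": joint torques, N m; "ee_pos": TCP position; "ee_rot": TCP orientation; "wrist_force": force on the tool from outside, world axes, zero at the start; "moment": the same for the moment, N m; "grip_width": finger opening in m.
Only numpy, scipy, OpenCV 4.12 (cv2) and the standard library are available. Lean on these libraries where they do the work, as an engineer would, in place of code of your own. Each camera call takes 0.05 s, during which the arm holds its last target.

### The job

Open the drive unit so that its circuit board can be reached: push the catch on top of the case well aside, about a quarter turn, then draw the loose black end cover off the mouth of the case, for example by hooking both fingers behind its ears. Leave the cover standing upright on the bench with a gap of at least 5 cm to the case; do not knock it over or push the pliers about.

Things in the scene. Friction and masses are not known exactly. Their poses are not given: they have to be found in the camera images.
- drive: Drive unit, fixed: extruded aluminium case on a grey mounting plate. Origin on the bench, straight below the centre of the case's mouth. The case runs along +x (x 0 to 170 mm, y -23 to 23, z 6 to 50; cooling fins to z 66 from x = 100); the cover comes off along -x; z up. Plate and rail terminals start at x = 35: before that both sides of the case are free down to the bench.
- mouth (a point): Centre of the case's open mouth (40 mm wide, 38 mm high inside), 28 mm above the drive's origin, axes as the drive.
- end_cover: Loose black end cover, about 280 g, standing on the bench, closing the mouth. Origin: underside, centre of the flange's rear face (against the case), axes as the drive's. Flange x -10 to 0, y -45 to 45, z 0 to 50 mm; a connector hood in front (42 wide, 44 high, to x -42, round socket to x -54). Its rear rim, 35 x 33 mm, enters the mouth 18 mm deep with 2.5 mm play.
- ear_left (a point): Middle of the rear face of the cover's ear on the +y side: the flange stands out 22 mm beyond the case there, so a finger fits behind it (cover x 0, y 34, z 25 mm).
- ear_right (a point): The same on the -y side (cover x 0, y -34, z 25 mm).
- catch (a joint): Turn catch: flat steel bar, 14 mm wide, z 57 to 61, on a vertical pivot at drive x 65, y 0 mm. 0 (within 0.08) = shut, pointing along drive -x. Positive = counter-clockwise from above, free end going to drive -y; up to 1.9 either way; stiff (about 1.2 N at the knob), stays where left. Its nose pin (z 50 to 61, 82 mm from the pivot) hangs 2.5 mm in front of a lug on the cover.
- catch_knob (a point): Middle of the black round knob on the catch's bar: 14 mm diameter, z 61 to 78 mm, 50 mm from the pivot. Push its side to turn the catch.
- lug (a point): Top of the cover's lug, 18 mm wide, z 55 mm, in the middle of the flange's top edge. The catch's nose is past it beyond about 0.3 rad either way.
- pliers: Bystander: cutting pliers with orange handles, 150 mm long, lying on the bench some way in front of the cover. Origin: centre of the underside, x along its length.
Things that resemble listed ones, but are neither listed nor needed, are in the scene too. Of the things that look like the end_cover, the larger one is meant.

How it is judged:
By the outcome, as a careful person would: the job done as asked, in the order asked, and still so for the second after the job is handed in, with the robot touching nothing.
It also fails if it takes over 51 s, if anything falls off the work surface, if the arm or the gripper's body presses on something with over 40 N, if the wrist force passes 120 N, or if a joint passes its speed limit or range.

## Working session

There is one attempt and no reset: what is moved stays moved. The work goes in short steps, Python scripts to look and compute and a tool call to move; the robot and the scene stay as the last step left them, time stands still between calls to the robot, and variables do not carry over. Pictures are saved under pics/ and viewed, and the job is handed in when it is done.

Besides the shell and the picture viewer there is one more tool, called after "Call:" as name(argument=value, ...) on one line, values as JSON. step_arm: Moves the arm, as the interface text tells. Its arguments: {"type":"object","properties":{"targets":{"type":"array","items":{"type":"array","items":{"type":"number"}}},"grip_force":{"type":"number"}},"required":["targets"]}

```bash
ls; mkdir -p pics
python3 - <<'E'
from cell import bot
import cv2
s=bot.sense();print(s['time'],s['ee_pos'],s['ee_rot'],s['grip_width'])
for n in ['scene','top','wrist']:
    p=bot.snapshot(n); cv2.imwrite(f'pics/{n}0.png',p['color'][:,:,::-1]); print(n,p['fx'],p['fy'],p['cx'],p['cy'],p['eye'],p['attitude'],[k for k in p if k!='color'])
    for t in ['drive','end_cover','catch','catch_knob','pliers']:
        print(t,[(d['bbox'],round(d['confidence'],2)) for d in bot.look_for(p,t)])
E
```

```text
pics
0.0 [ 0.28322831 -0.55656742  0.23054937] [[ 8.91207768e-01  4.53594538e-01 -8.42761997e-04]
 [ 4.53595293e-01 -8.91206822e-01  1.30800409e-03]
 [-1.57771729e-04 -1.54797628e-03 -9.99998789e-01]] 0.08551846929772244
scene 427.7008754131673 427.7008754131673 276.95579705501285 207.36910458360833 [0.00927953 0.29785739 0.5982222 ] [[-0.65105206  0.448627   -0.61226222]
 [-0.75887342 -0.36817998  0.53717281]
 [ 0.01556753  0.81435699  0.58015544]] ['fx', 'fy', 'cx', 'cy', 'eye', 'attitude', 'shot']
drive [([310.6, 196.4, 423.0, 238.8], 0.94), ([294.6, 197.3, 325.4, 238.8], 0.39)]
end_cover [([299.9, 239.3, 327.8, 270.1], 0.7), ([299.4, 197.8, 328.1, 241.9], 0.6)]
catch [([314.8, 199.1, 357.3, 211.0], 0.75)]
catch_knob [([309.8, 197.3, 355.2, 209.5], 0.64)]
pliers [([183.1, 228.6, 206.0, 282.5], 0.97)]
top 440.6866355687132 440.6866355687132 274.49488335829585 209.8774134672246 [ 0.4832251  -0.1459241   0.90466502] [[-1.45546658e-04  9.98691486e-01 -5.11399480e-02]
 [-9.99878777e-01  6.50887449e-04  1.55566206e-02]
 [ 1.55695509e-02  5.11360129e-02  9.98570327e-01]] ['fx', 'fy', 'cx
[... 171 characters left out ...]
29.2, 191.9, 448.4, 293.7], 0.56)]
catch [([328.9, 205.3, 373.7, 239.3], 0.78), ([331.5, 195.1, 444.6, 294.5], 0.75)]
catch_knob [([333.0, 203.5, 372.1, 239.2], 0.88), ([312.3, 194.4, 351.1, 233.2], 0.35)]
pliers [([177.3, 133.3, 225.4, 200.5], 0.93), ([311.1, 190.4, 350.5, 229.1], 0.26)]
wrist 325.19226210127806 325.19226210127806 285.7155122086154 203.992877671642 [ 0.35768301 -0.51765632  0.37390083] [[ 4.53620894e-01  8.43250286e-01  2.88369624e-01]
 [-8.91194544e-01  4.29437639e-01  1.46135548e-01]
 [-6.07927812e-04 -3.23283574e-01  9.46301940e-01]] ['fx', 'fy', 'cx', 'cy', 'eye', 'attitude', 'shot']
drive [([188.9, 0.0, 316.4, 64.4], 0.64)]
end_cover []
catch []
catch_knob []
pliers []
```

Run:
```python
import cv2
a=cv2.imread('pics/top0.png'); c=a[120:310,165:465]; cv2.imwrite('pics/topc.png',cv2.resize(c,(790,500),interpolation=cv2.INTER_CUBIC))
a=cv2.imread('pics/scene0.png'); c=a[180:300,170:450]; cv2.imwrite('pics/scc.png',cv2.resize(c,None,fx=2.8,fy=2.8,interpolation=cv2.INTER_CUBIC))
```

```text
(no output)
```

View pics/topc.png

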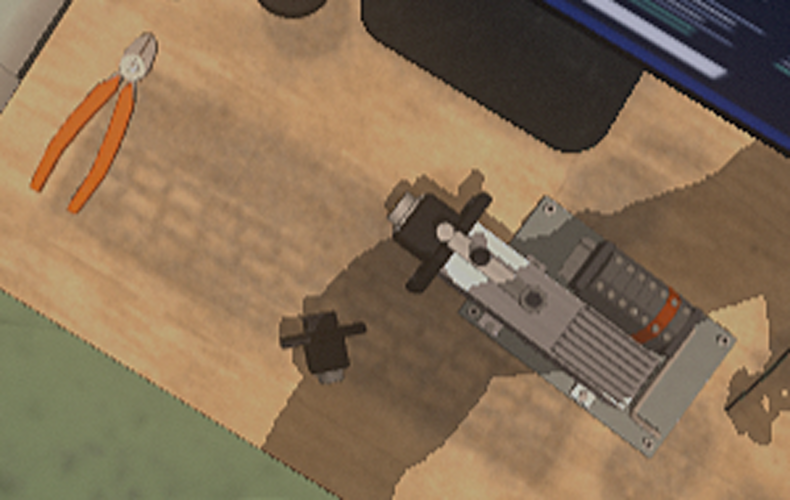

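View pics/scc.png

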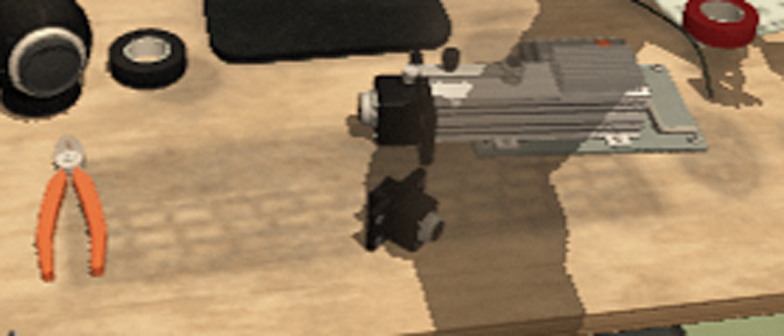

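View pics/top0.png

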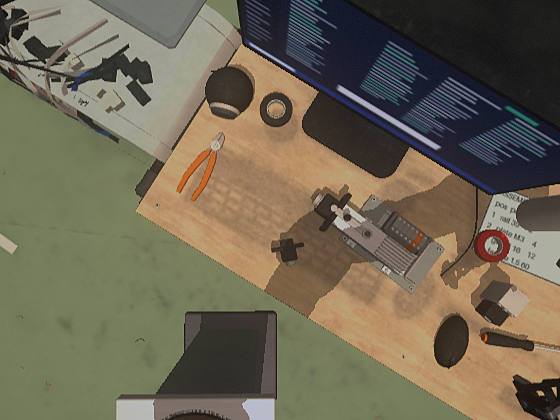

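View pics/scene0.png

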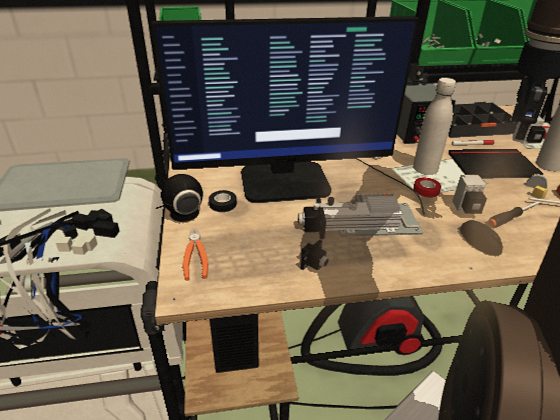

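Both candidates for the cover show in the top image. The larger one, at (331,210), closes the mouth of the aluminium case and is the one meant. The smaller one, at (287,251), stands loose on the bench and is a decoy. Next I fit the drive's pose.

```bash
cat > h.py <<'E'
import numpy as np, cv2
def proj(p,X):
    R=np.array(p['attitude']);c=(np.atleast_2d(X)-p['eye'])@R
    q=np.c_[c[:,0],-c[:,1],-c[:,2]]
    if p.get('fish'):
        r=np.hypot(q[:,0],q[:,1]);th=np.arctan2(r,q[:,2]);k=th/np.maximum(r,1e-9)
        return np.c_[p['cx']+p['fx']*k*q[:,0],p['cy']+p['fy']*k*q[:,1]]
    return np.c_[p['cx']+p['fx']*q[:,0]/q[:,2],p['cy']+p['fy']*q[:,1]/q[:,2]]
def d2w(pose,L):
    x,y,a=pose;L=np.atleast_2d(L)/1000.
    c,s=np.cos(a),np.sin(a)
    return np.c_[x+c*L[:,0]-s*L[:,1],y+s*L[:,0]+c*L[:,1],L[:,2]]
def box(a,b,c,d,e,f):
    P=[(i,j,k) for i in(a,b) for j in(c,d) for k in(e,f)]
    return [(P[i],P[j]) for i in range(8) for j in range(i+1,8) if sum(u!=v for u,v in zip(P[i],P[j]))==1]
def draw(p,pose,img,sc,off,theta=0,cov=0):
    segs=[(s,(0,255,0)) for s in box(0,170,-23,23,6,50)]+[(s,(255,0,255)) for s in box(-10-cov,-cov,-45,45,0,50)]
    t=np.linspace(0,6.3,25);kx,ky=65-50*np.cos(theta),-50*np.sin(theta)
    for z in(61,78):
        r=[(kx+7*np.cos(u),ky+7*np.sin(u),z) for u in t]
        segs+=[((a,b),(0,255,255)) for a,b in zip(r,r[1:])]
    segs+=[(((65,0,61),(65-82*np.cos(theta),-82*np.sin(theta),61)),(0,0,255))]
    for (a,b),col in segs:
        u=(proj(p,d2w(pose,[a,b]))-off+.5)*sc-.5
        cv2.line(img,tuple(int(v) for v in np.round(u[0])),tuple(int(v) for v in np.round(u[1])),col,1)
    return img
E
cat > fit.py <<'E'
from cell import bot
from h import *
from scipy.optimize import least_squares
T=bot.snapshot('top');S=bot.snapshot('scene')
k=2.633
ct=lambda u,v:(165+u/k,120+v/k)
cs=lambda u,v:(170+u/2.8,180+v/2.8)
obsT=[((-5,45,50),ct(485,198)),((-5,-45,50),ct(413,285)),((15,0,78),ct(480,255)),((65,0,63),ct(533,298)),((-17,0,61),ct(446,232))]
obsS=[((15,0,78),cs(451,51)),((-17,0,61),cs(412,72)),((-5,-45,0),cs(428,160)),((-5,-45,50),cs(427,84))]
def res(x):
    r=[]
    for p,o in((T,obsT),(S,obsS)):
        r.append((proj(p,d2w(x,[a for a,b in o]))-np.array([b for a,b in o])).ravel())
    return np.concatenate(r)
f=least_squares(res,[.48,-.28,-2.18]);x=f.x
print(x,np.degrees(x[2]),np.round(f.fun,1))
np.save('pose.npy',x)
for p,n,o,sc,sh in((T,'ft',(260,160),4,(200,120)),(S,'fs',(280,180),4.5,(160,80))):
    im=p['color'][o[1]:o[1]+sh[1],o[0]:o[0]+sh[0],::-1]
    im=cv2.resize(im,None,fx=sc,fy=sc,interpolation=cv2.INTER_CUBIC)
    cv2.imwrite(f'pics/{n}.png',draw(p,x,im,sc,np.array(o)))
E
python3 fit.py
```

```text
[ 0.52169169 -0.28640276 -2.24201191] -128.45781979142342 [ 2.8 -2.2  1.7  0.9  1.2  0.1  0.2  0.3 -0.6 -1.2 -0.5 -0.7 -1.7 -1.7
 -1.6  1.4  0.5 10.4]
```

View pics/ft.png

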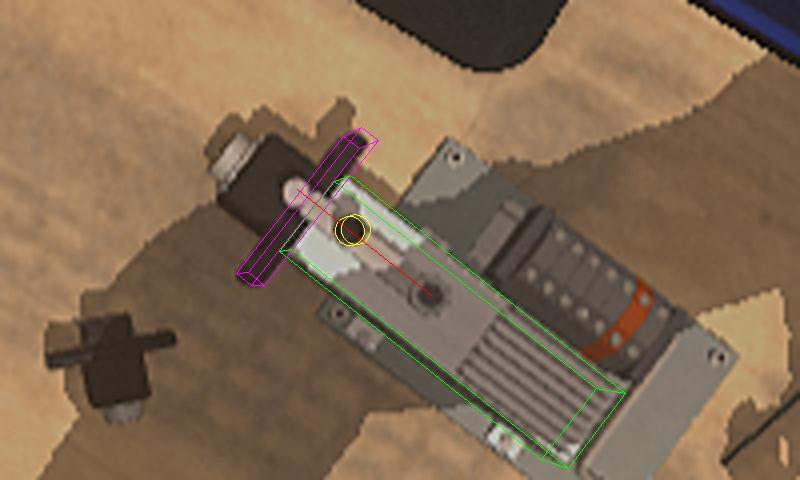

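View pics/fs.png

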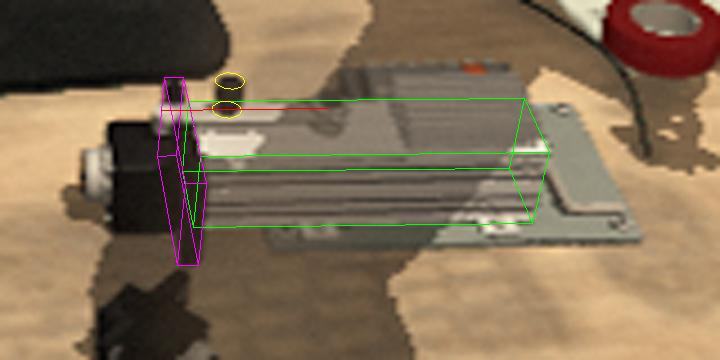

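```bash
python3 - <<'E'
s=open('fit.py').read()
s=s.replace(",((-5,-45,50),cs(427,84))]","]\nfrom numpy import array\nq=lambda u,v:(260+u/4,160+v/4)\nobsT=[((-5,45,50),q(355,138)),((-5,-45,50),q(251,277)),((15,0,78),q(351,229)),((65,0,62),q(430,296)),((-17,0,61),q(296,192)),((170,23,66),q(617,385)),((170,-23,66),q(563,458))]")
open('fit.py','w').write(s)
E
python3 fit.py
```

```text
[ 0.52068397 -0.28346083 -2.22700438] -127.59795184686193 [ 1.4 -1.2 -0.4  0.7 -0.7  0.1 -1.2 -0.4 -1.8 -0.5  3.7  1.4  2.8  2.5
 -1.1 -0.1 -2.3 -0.9 -1.9  2.2]
```

View pics/ft.png

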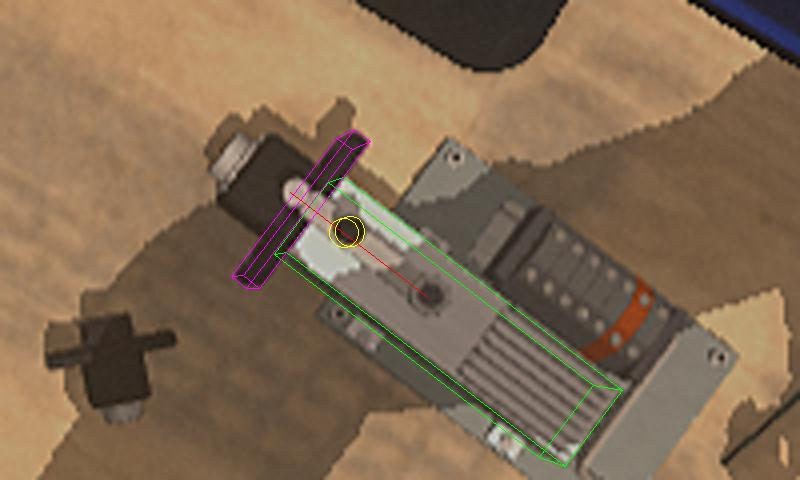

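View pics/fs.png

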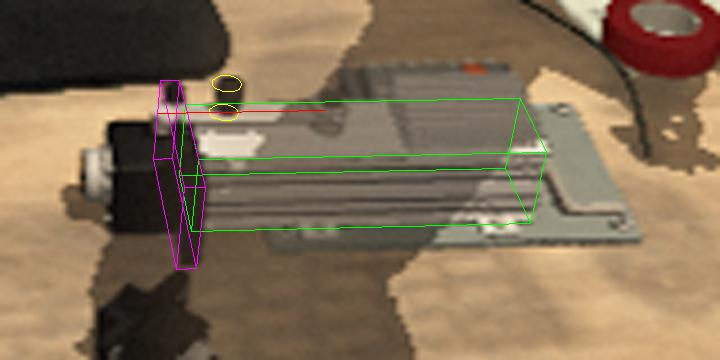

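```bash
sed -i 's/,((170,23,66).*$/]/' fit.py; grep -n "^obsT" fit.py; python3 fit.py
```

```text
8:obsT=[((-5,45,50),ct(485,198)),((-5,-45,50),ct(413,285)),((15,0,78),ct(480,255)),((65,0,63),ct(533,298)),((-17,0,61),ct(446,232))]
12:obsT=[((-5,45,50),q(355,138)),((-5,-45,50),q(251,277)),((15,0,78),q(351,229)),((65,0,62),q(430,296)),((-17,0,61),q(296,192))]
[ 0.51967961 -0.28511988 -2.21118457] -126.69154346833525 [ 2.  -0.8  0.7  1.5  0.3  0.6 -0.  -0.3 -1.   0.1 -0.2 -0.2 -1.5 -0.9
 -0.7  2.1]
```

View pics/ft.png

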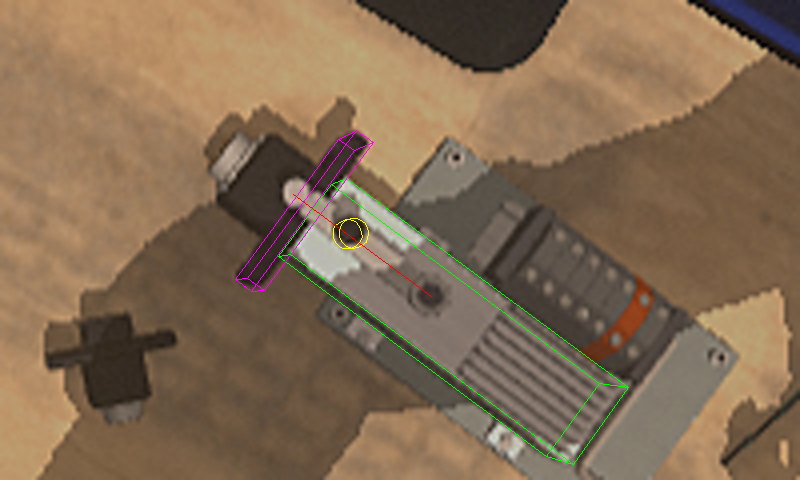

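View pics/fs.png

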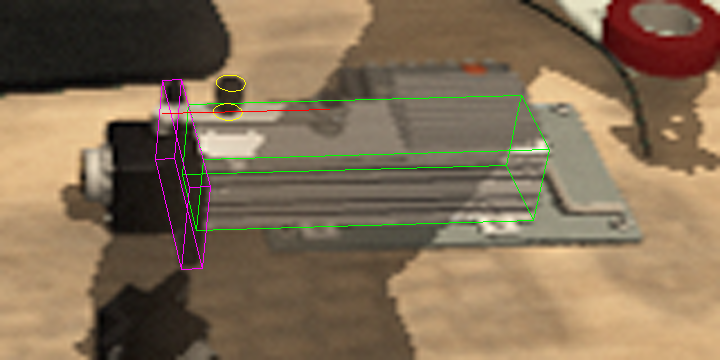

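```bash
cat >> h.py <<'E'
from scipy.spatial.transform import Rotation as Ro
P=np.array([0.5203,-0.2853,np.radians(-128.2)])
def goal(s,dx,dy,z,P=P,extra=0):
    """move from sensed pose to TCP at drive mm coords, tool y along drive y, tool down"""
    a=P[2]+extra; yv=np.array([-np.sin(a),np.cos(a),0]);zv=np.array([0,0,-1.]);xv=np.cross(yv,zv)
    G=np.c_[xv,yv,zv];R=np.array(s['ee_rot'])
    g=d2w(P,[dx,dy,z])[0]
    rv=np.degrees(Ro.from_matrix(R.T@G).as_rotvec()); t=R.T@(g-s['ee_pos'])*100
    return np.round(rv,2),np.round(t,2)
def dpos(s,P=P):
    a=P[2];d=np.array(s['ee_pos'])-[P[0],P[1],0];c,q=np.cos(a),np.sin(a)
    R=np.array(s['ee_rot'])
    return np.round(np.array([c*d[0]+q*d[1],-q*d[0]+c*d[1],d[2]])*1000,1), np.round(np.degrees(np.arctan2(-R[0,1],R[1,1])-a),2)
E
python3 - <<'E'
from cell import bot
from h import *
s=bot.sense();print(dpos(s),goal(s,15,40,160))
E
```

```text
(array([360. , -18.1, 231.3]), np.float64(-24.83)) (array([  0.  ,   0.  , -24.83]), array([33.75, -9.22,  7.13]))
```

Call:
step_arm(targets=[[0, 0, -5, 5, -1.4, 0, 0], [0, 0, -10, 10.5, -2.8, 0, 0], [0, 0, -15, 16, -4.3, 0, 0], [0, 0, -20, 21.5, -5.8, 0, 0], [0, 0, -24.8, 27, -7.3, 2, 0]], grip_force=30)

```text
time: 1.82
ee_pos: [0.4932, -0.3689, 0.2128]
ee_rot: [[0.617, 0.787, 0.003], [0.787, -0.617, -0.002], [0.0, 0.004, -1.0]]
wrist_force: [0.1, -0.6, -0.0]
grip_width: 0.0
```

Run:
```python
from cell import bot
from h import *
s=bot.sense();print(s['time'],dpos(s),goal(s,15,40,160),s['grip_width'])
```

```text
1.825 (array([ 82.5,  30.4, 212.8]), np.float64(0.11)) (array([ 0.22, -0.01,  0.11]), array([6.74, 0.95, 5.28])) 2.4126200851265374e-05
```

Call:
step_arm(targets=[[0, 0, 0, 4, 0.5, 2.5, 0], [0.2, 0, 0, 6.7, 1, 5.3, 0], [0.2, 0, 0, 6.7, 1, 5.3, 0]])

```text
time: 2.2
ee_pos: [0.541, -0.3197, 0.1559]
ee_rot: [[0.615, 0.788, -0.006], [0.788, -0.615, 0.005], [0.001, -0.008, -1.0]]
wrist_force: [-0.8, -0.6, 0.8]
grip_width: -0.0002
```

Run:
```python
from cell import bot
from h import *
s=bot.sense();print(s['time'],dpos(s))
p=bot.snapshot('wrist');p['fish']=1
im=p['color'][:,:,::-1].copy()
cv2.imwrite('pics/w1.png',im)
import pickle;pickle.dump(p,open('w1.pkl','wb'))
im=cv2.resize(im,None,fx=1.4,fy=1.4)
cv2.imwrite('pics/w1o.png',draw(p,P,im,1.4,np.array((0,0))))
```

```text
2.2 (array([ 14.3,  37.6, 155.9]), np.float64(0.22))
```

View pics/w1o.png

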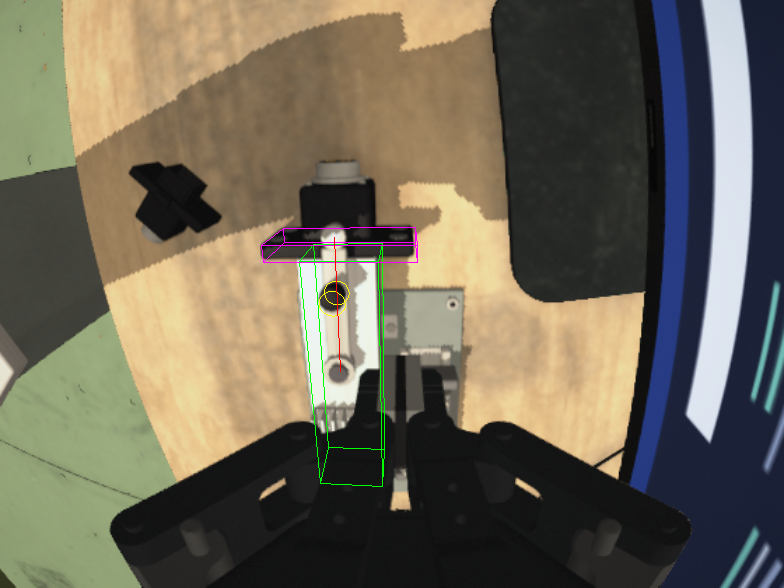

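View pics/w1.png

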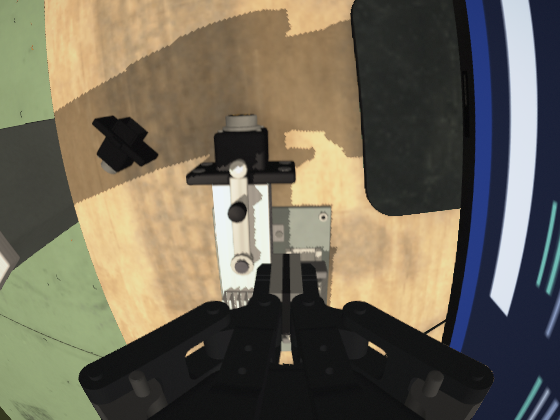

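Run:
```python
import pickle
from h import *
p=pickle.load(open('w1.pkl','rb'))
o=(180,110);im=p['color'][110:260,180:340,::-1]
im=cv2.resize(im,None,fx=4,fy=4,interpolation=cv2.INTER_CUBIC)
im2=draw(p,P,im.copy(),4,np.array(o))
cv2.imwrite('pics/w1c.png',im)
```

```text
(no output)
```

View pics/w1c.png

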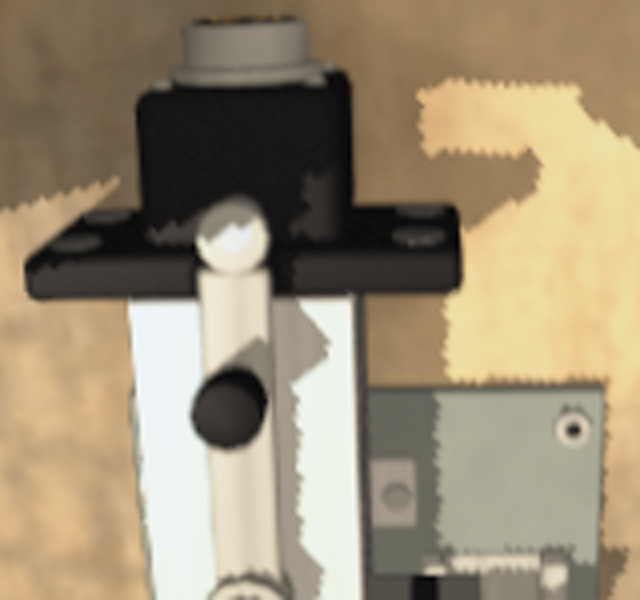

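Run:
```python
import pickle
from h import *
from scipy.optimize import least_squares
p=pickle.load(open('w1.pkl','rb'))
obs=[((0,-45,50),(30,299)),((0,45,50),(461,290)),((-17,0,61),(234,240)),((15,0,78),(222,412)),((65,0,62),(249,605)),((0,-23,50),(130,298)),((0,23,50),(357,294))]
L=[a for a,b in obs];O=np.array([b for a,b in obs])/4.+[180,110]
obs[3]=((15,0,78),(222,412))
f=least_squares(lambda x:(proj(p,d2w(x,L))-O).ravel(),P,loss='soft_l1')
print(f.x,np.degrees(f.x[2]),np.round((proj(p,d2w(f.x,L))-O),1).tolist())
im=p['color'][110:260,180:340,::-1]
im=cv2.resize(im,None,fx=4,fy=4,interpolation=cv2.INTER_CUBIC)
cv2.imwrite('pics/w1d.png',draw(p,f.x,im,4,np.array((180,110))))
```

```text
[ 0.52125028 -0.28300464 -2.22638693] -127.56257479116019 [[-0.9, -0.3], [1.6, 0.8], [-1.2, -4.3], [0.5, 0.6], [0.5, 1.6], [-0.2, -0.5], [-0.2, -0.1]]
```

View pics/w1d.png

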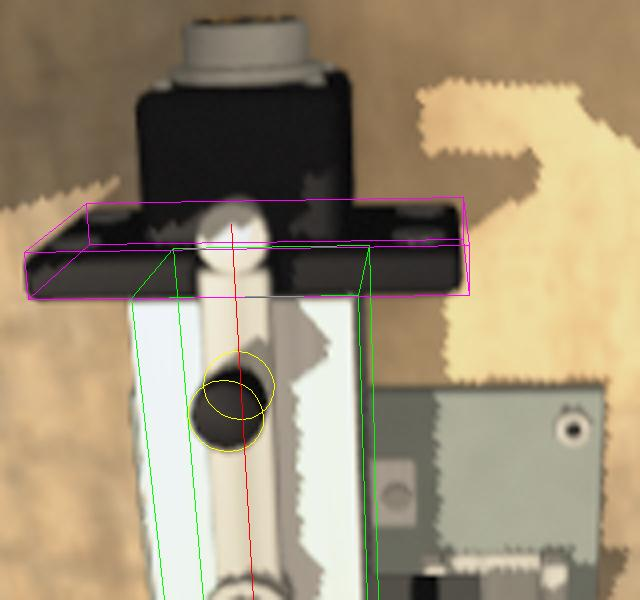

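Run:
```python
import pickle
from h import *
from scipy.optimize import least_squares
p=pickle.load(open('w1.pkl','rb'))
obs=[((0,-45,50),(30,299)),((0,45,50),(461,290)),((15,0,78),(228,407)),((65,0,61),(249,605)),((0,-23,50),(130,298)),((0,23,50),(357,294))]
L=[a for a,b in obs];O=np.array([b for a,b in obs])/4.+[180,110]
e=np.array([150,600])/4.+[180,110]
def r(x):
    a=(proj(p,d2w(x,L))-O).ravel()
    ln=proj(p,d2w(x,[(t,-23,50) for t in range(30,100)]))
    return np.r_[a,np.interp(e[1],ln[:,1],ln[:,0])-e[0]]
f=least_squares(r,P,loss='soft_l1')
print(f.x,np.degrees(f.x[2]),np.round(f.fun,1))
im=p['color'][110:260,180:340,::-1]
im=cv2.resize(im,None,fx=4,fy=4,interpolation=cv2.INTER_CUBIC)
cv2.imwrite('pics/w1d.png',draw(p,f.x,im,4,np.array((180,110))))
```

```text
[ 0.5214459  -0.28271557 -2.22974208] -127.7548103179511 [-1.  -0.9  1.5  0.5 -1.1  1.4  0.4  0.7 -0.2 -1.  -0.3 -0.4  1.3]
```

View pics/w1d.png

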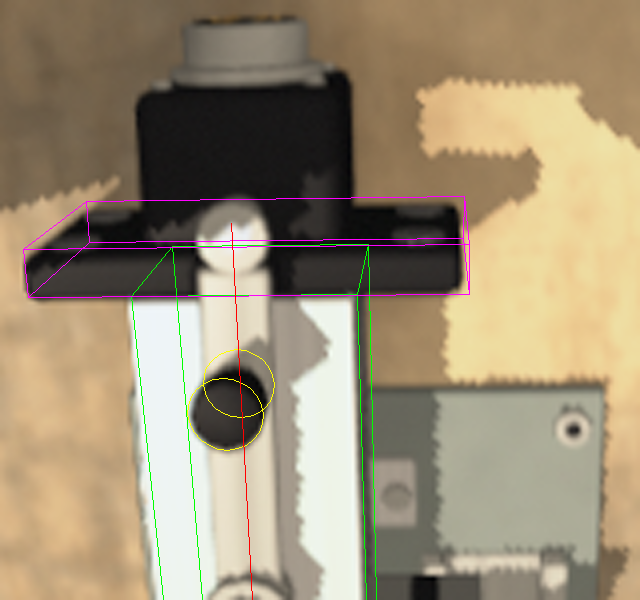

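Call:
step_arm(targets=[[0, 0, 0, 0, 0, 3, 0], [0, 0, 0, 0, 0, 6, 0], [0, 0, 0, 0, 0, 8, 0], [0, 0, 0, 0, 0, 9, 0], [0, 0, 0, 0, 0, 9, 0]])

```text
time: 2.88
ee_pos: [0.5397, -0.3238, 0.0687]
ee_rot: [[0.62, 0.785, -0.003], [0.785, -0.62, 0.002], [-0.0, -0.003, -1.0]]
wrist_force: [-0.3, 0.2, 1.3]
grip_width: -0.0
```

```bash
sed -i 's/^P=.*/P=np.array([0.5210,-0.2842,np.radians(-128.2)])/' h.py
cat > look.py <<'E'
import sys
from cell import bot
from h import *
s=bot.sense();print(s['time'],dpos(s),np.round(s['wrist_force'],1),s['grip_width'])
for n in sys.argv[2:]:
    p=bot.snapshot(n);im=p['color'][:,:,::-1]
    if n=='top': im=cv2.resize(im[140:300,180:400],None,fx=3.5,fy=3.5,interpolation=cv2.INTER_CUBIC)
    if n=='scene': im=cv2.resize(im[160:300,240:440],None,fx=4,fy=4,interpolation=cv2.INTER_CUBIC)
    cv2.imwrite(f'pics/{sys.argv[1]}_{n}.png',im)
E
python3 look.py a wrist scene; python3 -c "
from cell import bot
from h import *
print(goal(bot.sense(),15,34,66))"
```

```text
2.875 (array([19.6, 39.2, 68.7]), np.float64(-0.1)) [-0.3  0.2  1.3] -2.6703799150822338e-05
(array([-0.1 , -0.01, -0.07]), array([ 0.39, -0.57,  0.35]))
```

View pics/a_wrist.png

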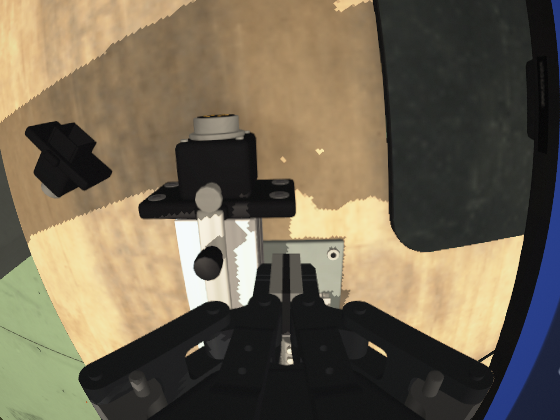

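View pics/a_scene.png

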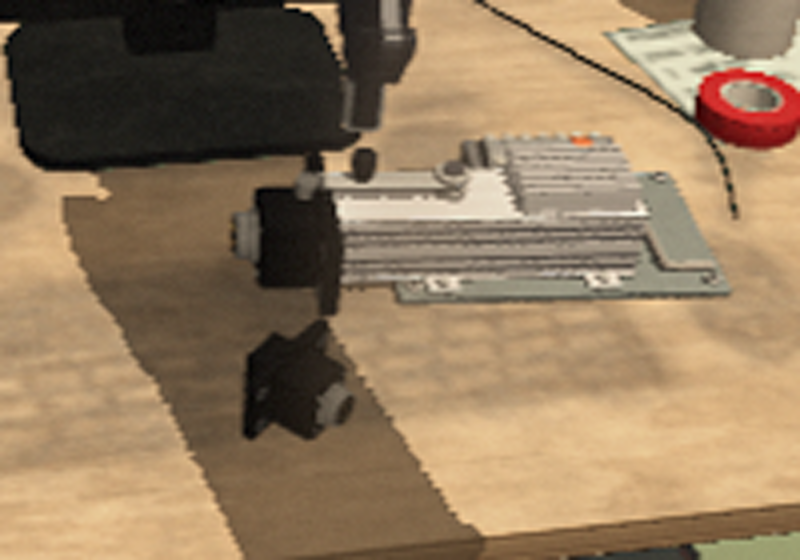

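Call:
step_arm(targets=[[0, 0, 0, 0.4, -1, 0.2, 0], [0, 0, 0, 0.4, -2, 0.2, 0], [0, 0, 0, 0.4, -3.2, 0.2, 0], [0, 0, 0, 0.2, -4.3, 0.2, 0], [0, 0, 0, 0, -5.4, 0.2, 0]])

```text
time: 3.6
ee_pos: [0.4972, -0.2907, 0.067]
ee_rot: [[0.619, 0.785, -0.002], [0.785, -0.619, -0.0], [-0.001, -0.001, -1.0]]
wrist_force: [1.6, -5.0, 1.4]
grip_width: -0.0002
```

```bash
python3 look.py b wrist scene
```

```text
3.6 (array([ 19.9, -14.7,  67. ]), np.float64(-0.08)) [ 1.6 -5.   1.4] -0.00020304648885775071
```

View pics/b_wrist.png

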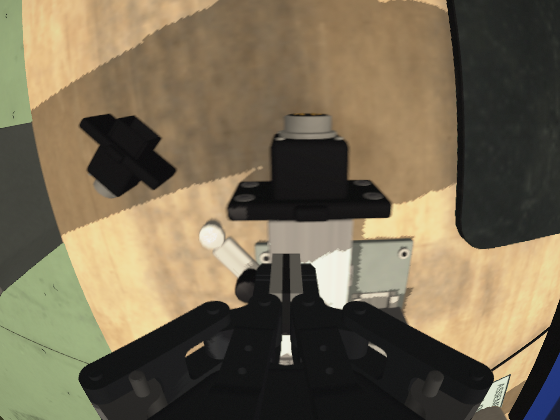

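Call:
step_arm(targets=[[0, 0, 0, -0.4, -0.8, 0, 0], [0, 0, 0, -1, -1.6, 0, 0], [0, 0, 0, -1.7, -2.3, 0, 0], [0, 0, 0, -2.3, -2.7, 0, 0], [0, 0, 0, -2.8, -3, 0, 0]])

```text
time: 4.32
ee_pos: [0.456, -0.2927, 0.0665]
ee_rot: [[0.619, 0.785, -0.003], [0.785, -0.619, 0.003], [0.0, -0.004, -1.0]]
wrist_force: [2.2, -0.4, 0.1]
grip_width: -0.0001
```

```bash
python3 look.py c wrist scene
```

```text
4.325 (array([ 46.9, -45.8,  66.5]), np.float64(-0.04)) [ 2.2 -0.4  0.1] -0.00012320531842174894
```

View pics/c_wrist.png

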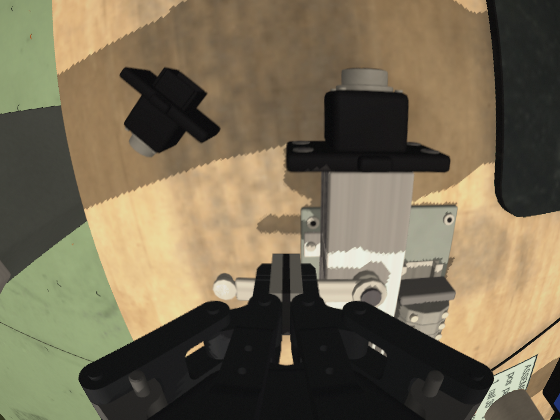

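View pics/c_scene.png

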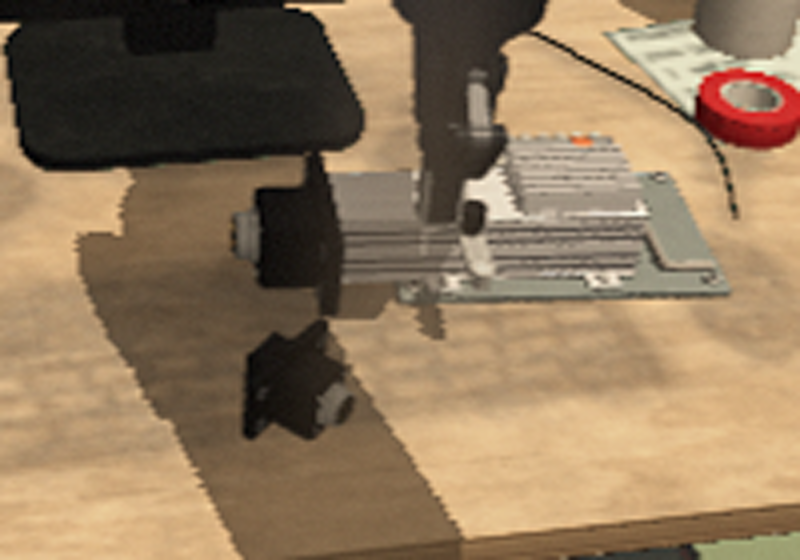

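Call:
step_arm(targets=[[0, 0, 0, 1, 0, -1, 0], [0, 0, 0, 1.5, 0, -4.5, 0], [0, 0, 0, 2.2, 2, -5.4, 0.64], [0, 0, 0, 3, 4.6, -5.4, 0.64], [0, 0, 0, 3, 4.6, -5.4, 0.64]])

```text
time: 5.05
ee_pos: [0.514, -0.2974, 0.1212]
ee_rot: [[0.618, 0.786, -0.001], [0.786, -0.618, 0.002], [0.001, -0.002, -1.0]]
wrist_force: [0.0, 1.1, -0.6]
grip_width: 0.054
```

Call:
step_arm(targets=[[0, 0, 0, 0, 0, 0, 0.64], [0, 0, 0, 0, 0, 0, 0.64]])

```text
time: 5.3
ee_pos: [0.5109, -0.2974, 0.1204]
ee_rot: [[0.619, 0.786, -0.004], [0.786, -0.619, 0.002], [-0.0, -0.004, -1.0]]
wrist_force: [0.2, 0.2, 0.2]
grip_width: 0.0547
```

```bash
python3 look.py d wrist
python3 - <<'E'
import cv2
from h import *
from cell import bot
p=bot.snapshot('wrist');p['fish']=1
im=cv2.resize(p['color'][:,:,::-1].copy(),None,fx=1.4,fy=1.4)
cv2.imwrite('pics/d_o.png',draw(p,P,im,1.4,np.zeros(2),theta=1.57))
E
```

```text
5.3 (array([ 16.6,   0.3, 120.4]), np.float64(-0.02)) [0.2 0.2 0.2] 0.05468341391456443
```

View pics/d_o.png

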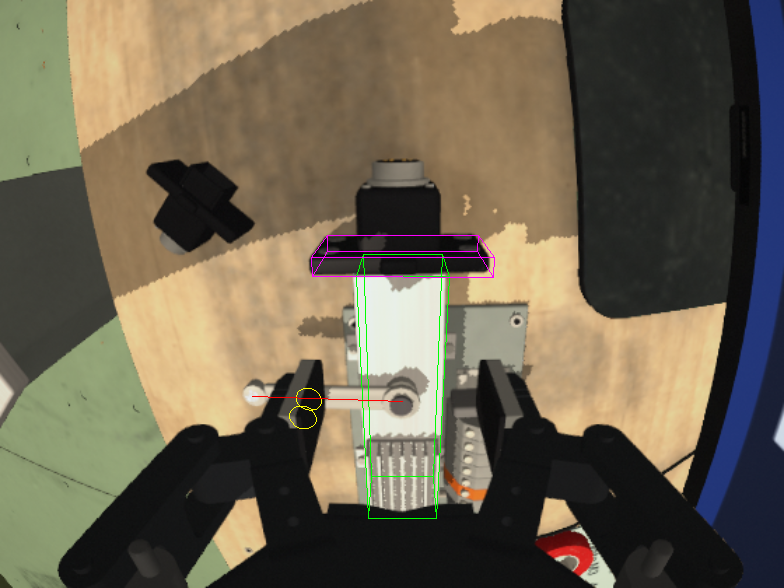

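View pics/d_wrist.png

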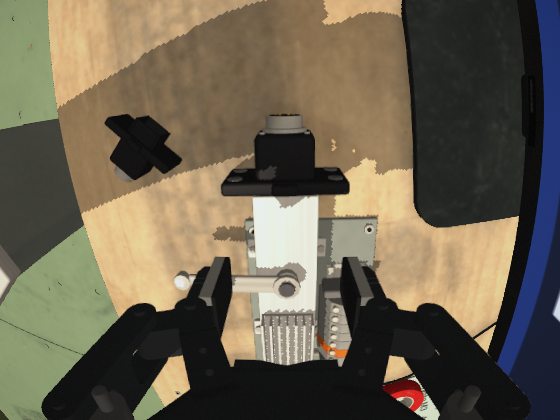

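Call:
step_arm(targets=[[0, 0, 0, -0.2, 0, 3, 0.64], [0, 0, 0, -0.2, 0, 5.5, 0.64], [0, 0, 0, -0.2, 0, 6.5, 0.64], [0, 0, 0, -0.2, 0, 7.5, 0.64], [0, 0, 0, -0.2, 0, 8, 0.64]])

```text
time: 6.02
ee_pos: [0.5104, -0.2994, 0.0404]
ee_rot: [[0.619, 0.786, -0.002], [0.786, -0.619, 0.002], [0.0, -0.003, -1.0]]
wrist_force: [0.2, 0.2, 1.0]
grip_width: 0.0546
```

```bash
python3 look.py e wrist scene
```

```text
6.025 (array([18.5,  1. , 40.4]), np.float64(-0.03)) [0.2 0.2 1. ] 0.05460108794823012
```

View pics/e_wrist.png

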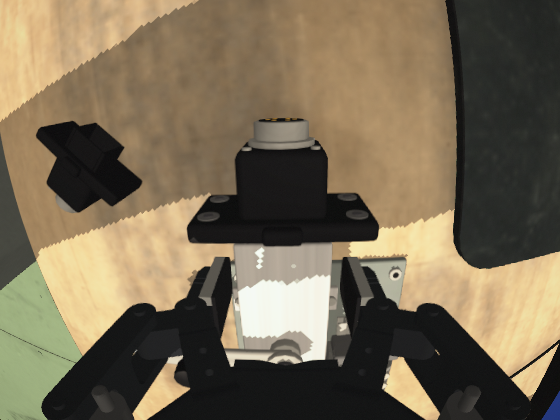

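View pics/e_scene.png

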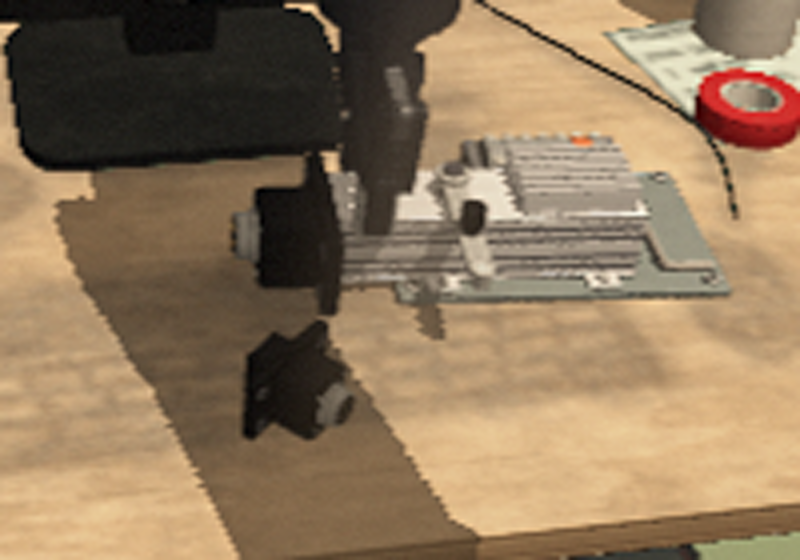

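Call:
step_arm(targets=[[0, 0, 0, 0, -0.1, 1, 0.64], [0, 0, 0, 0, -0.1, 2, 0.64], [0, 0, 0, 0, -0.1, 2.8, 0.64], [0, 0, 0, 0, -0.1, 2.8, 0.64]])

```text
time: 6.62
ee_pos: [0.5087, -0.2984, 0.0115]
ee_rot: [[0.619, 0.786, -0.004], [0.786, -0.619, 0.003], [-0.0, -0.005, -1.0]]
wrist_force: [-0.6, 0.3, 0.1]
grip_width: 0.0546
```

```bash
python3 look.py f wrist scene
```

```text
6.625 (array([18.7, -0.9, 11.5]), np.float64(-0.03)) [-0.6  0.3  0.1] 0.054592847821691846
```

View pics/f_wrist.png

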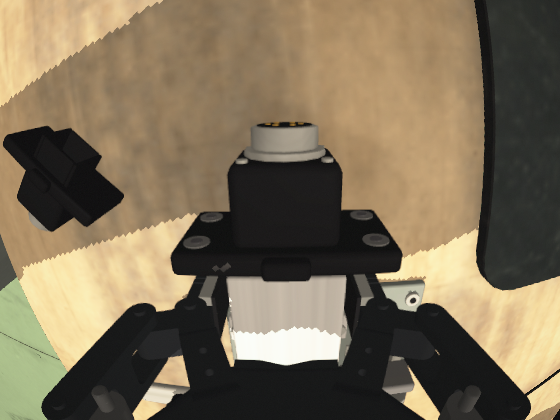

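View pics/f_scene.png

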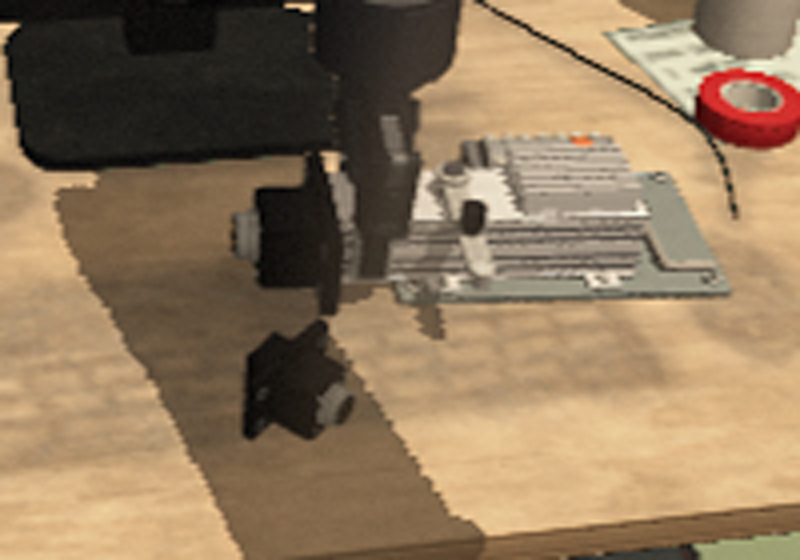

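Call:
step_arm(targets=[[0, 0, 0, 0.3, 0, 0, 0.64], [0, 0, 0, 0.7, 0, 0, 0.64], [0, 0, 0, 1.1, 0, 0, 0.64], [0, 0, 0, 1.5, 0, 0, 0.64], [0, 0, 0, 2, 0, 0, 0.64]])

```text
time: 7.35
ee_pos: [0.5215, -0.2838, 0.0128]
ee_rot: [[0.62, 0.785, -0.003], [0.785, -0.62, 0.001], [-0.001, -0.003, -1.0]]
wrist_force: [-2.7, -4.7, 4.8]
grip_width: 0.0544
```

```bash
python3 look.py g wrist scene
```

```text
7.35 (array([-0.6,  0.1, 12.8]), np.float64(-0.09)) [-2.7 -4.7  4.8] 0.05436997049299582
```

View pics/g_wrist.png

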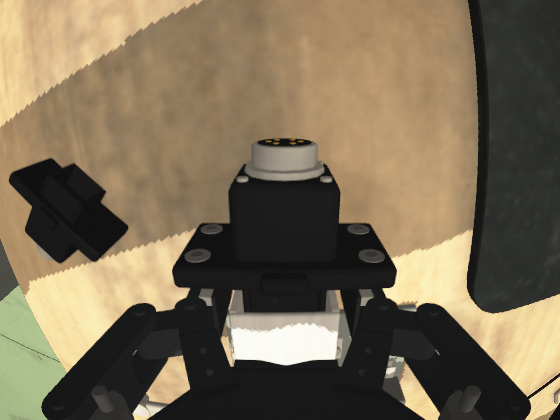

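View pics/g_scene.png

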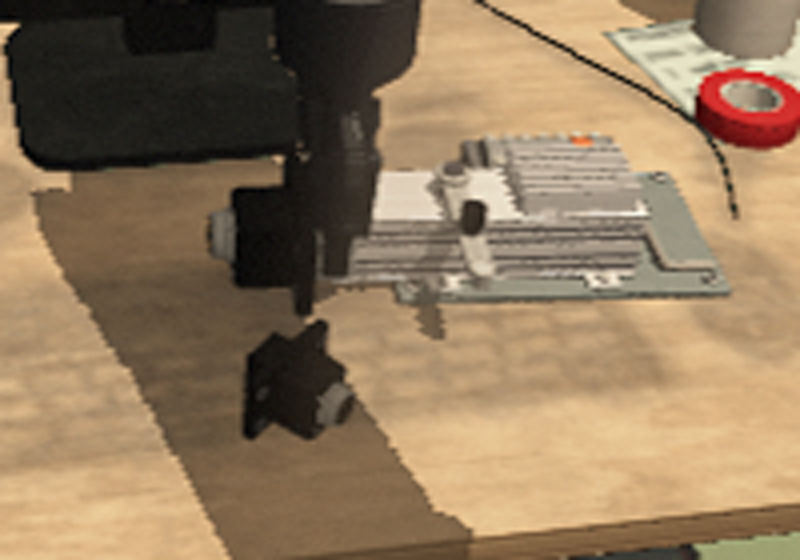

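Call:
step_arm(targets=[[0, 0, 0, 0.6, 0, 0, 0.64], [0, 0, 0, 1.3, 0, 0, 0.64], [0, 0, 0, 2, 0, 0, 0.64], [0, 0, 0, 2.7, 0, 0, 0.64], [0, 0, 0, 3.4, 0, 0, 0.64]])

```text
time: 8.07
ee_pos: [0.5426, -0.2566, 0.0126]
ee_rot: [[0.619, 0.785, -0.003], [0.785, -0.619, 0.001], [-0.001, -0.003, -1.0]]
wrist_force: [-3.0, -3.6, 4.3]
grip_width: 0.0547
```

```bash
python3 look.py h wrist
```

```text
8.075 (array([-35. ,  -0.1,  12.6]), np.float64(-0.06)) [-3.  -3.6  4.3] 0.0546946027993657
```

View pics/h_wrist.png

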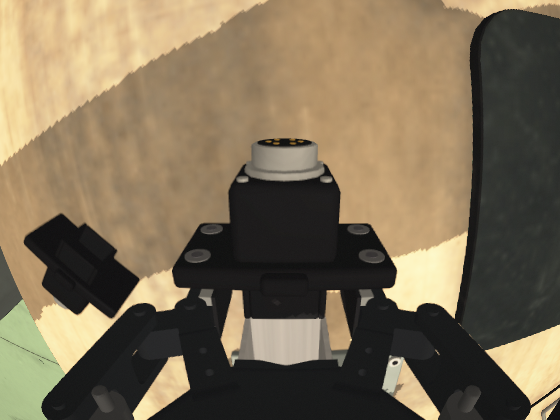

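Call:
step_arm(targets=[[0, 0, 0, 0.7, 0, 0, 0.64], [0, 0, 0, 1.4, 0, 0, 0.64], [0, 0, 0, 2.1, 0, 0, 0.64], [0, 0, 0, 2.8, 0, 0, 0.64], [0, 0, 0, 3.5, 0, 0, 0.64]])

```text
time: 8.75
ee_pos: [0.5644, -0.2286, 0.0125]
ee_rot: [[0.619, 0.785, -0.003], [0.785, -0.619, 0.002], [-0.0, -0.004, -1.0]]
wrist_force: [-3.4, -4.6, 4.4]
grip_width: 0.0549
```

Call:
step_arm(targets=[[0, 0, 0, 0.5, 0, 0, 0.64], [0, 0, 0, 0.9, 0, 0, 0.64], [0, 0, 0, 1.2, 0, 0, 0.64], [0, 0, 0, 1.3, 0, 0, 0.64], [0, 0, 0, 1.3, 0, 0, 0.64]])

```text
time: 9.38
ee_pos: [0.5724, -0.2184, 0.0125]
ee_rot: [[0.619, 0.786, -0.003], [0.786, -0.619, 0.002], [-0.0, -0.004, -1.0]]
wrist_force: [-1.2, -2.4, 3.0]
grip_width: 0.0546
```

```bash
python3 look.py i wrist scene
```

```text
9.375 (array([-83.5,  -0.3,  12.5]), np.float64(-0.02)) [-1.2 -2.4  3. ] 0.054641701597816
```

View pics/i_wrist.png

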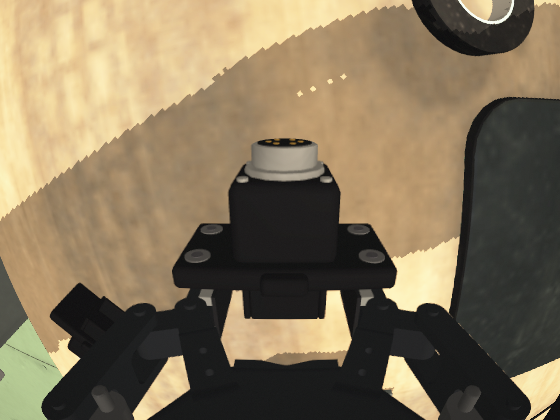

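View pics/i_scene.png

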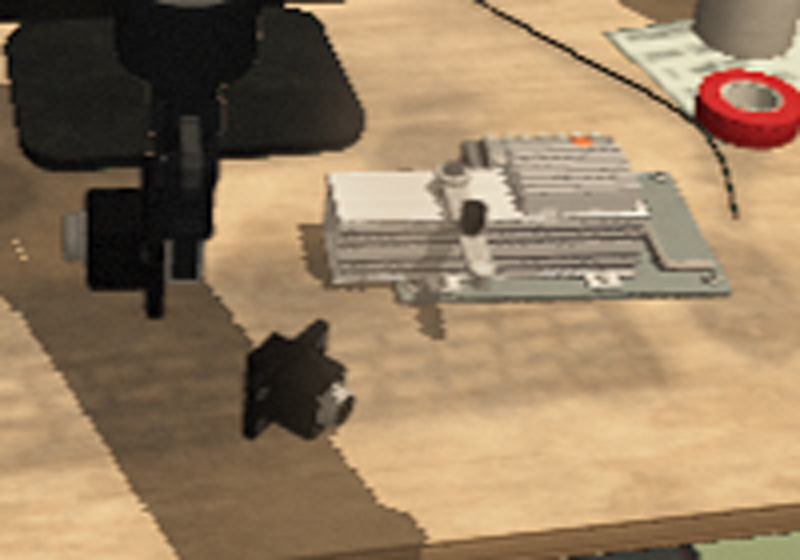

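Call:
step_arm(targets=[[0, 0, 0, -0.4, 0, 0, 0.64], [0, 0, 0, -1, 0, 0, 0.64], [0, 0, 0, -1.5, 0, 0, 0.64], [0, 0, 0, -1.5, 0, -3, 0.64], [0, 0, 0, -1.5, 0, -7, 0.64]])

```text
time: 10.1
ee_pos: [0.5623, -0.2304, 0.0822]
ee_rot: [[0.619, 0.785, -0.005], [0.785, -0.619, 0.003], [-0.001, -0.006, -1.0]]
wrist_force: [1.3, -0.5, -0.3]
grip_width: 0.0547
```

Call:
step_arm(targets=[[0, 0, 0, 0, 0, -5, 0.64], [0, 0, 0, -3, 0, -10, 0.64], [0, 0, 0, -8, -2, -14, 0.64], [0, 0, 0, -13, -3, -16, 0.64], [0, 0, 0, -18, -3, -16, 0.64]])

```text
time: 10.72
ee_pos: [0.4279, -0.355, 0.245]
ee_rot: [[0.619, 0.786, 0.001], [0.786, -0.619, -0.0], [0.0, 0.001, -1.0]]
wrist_force: [0.8, -1.5, -0.4]
grip_width: 0.0547
```

Call:
step_arm(targets=[[0, 0, 0, -5, -1, 0, 0.64], [0, 0, 0, -10, -2, 0, 0.64], [0, 0, 0, -14, -3, 0, 0.64], [0, 0, 0, -14, -3, 0, 0.64]])

```text
time: 11.22
ee_pos: [0.3148, -0.4475, 0.2426]
ee_rot: [[0.624, 0.781, -0.004], [0.781, -0.624, 0.001], [-0.002, -0.004, -1.0]]
wrist_force: [0.8, 0.5, -0.4]
grip_width: 0.0547
```

```bash
python3 look.py j scene
python3 - <<'E'
from cell import bot
from h import *
p=bot.snapshot('top')
cv2.imwrite('pics/j_full.png',p['color'][:,:,::-1])
o=(240,130);im=cv2.resize(p['color'][130:280,240:440,::-1],None,fx=4,fy=4,interpolation=cv2.INTER_CUBIC)
cv2.imwrite('pics/j_top.png',draw(p,P,im,4,np.array(o),theta=1.57,cov=93))
E
```

```text
11.225 (array([255.9, -61. , 242.6]), np.float64(-0.41)) [ 0.8  0.5 -0.4] 0.05466548801025743
```

View pics/j_scene.png

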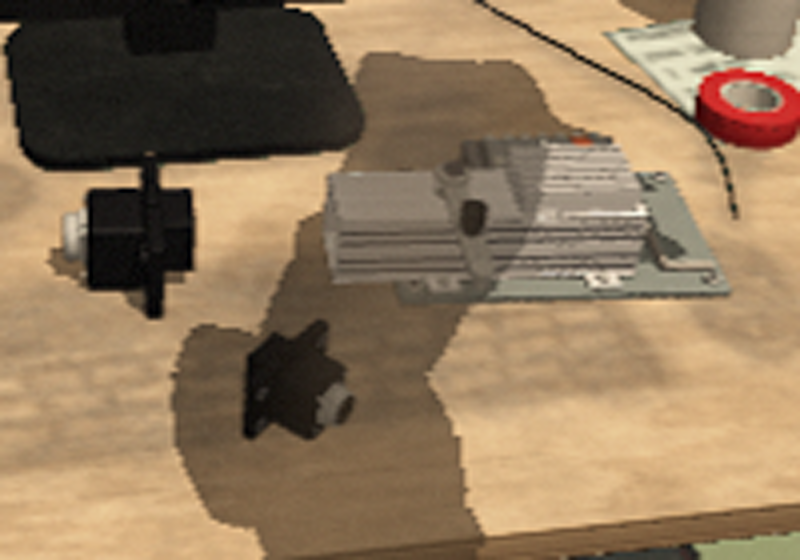

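View pics/j_top.png

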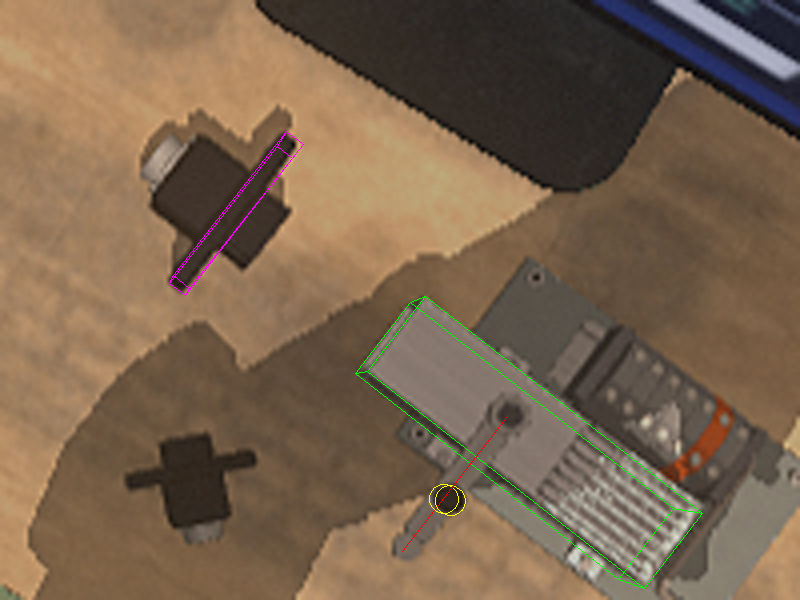

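View pics/j_full.png

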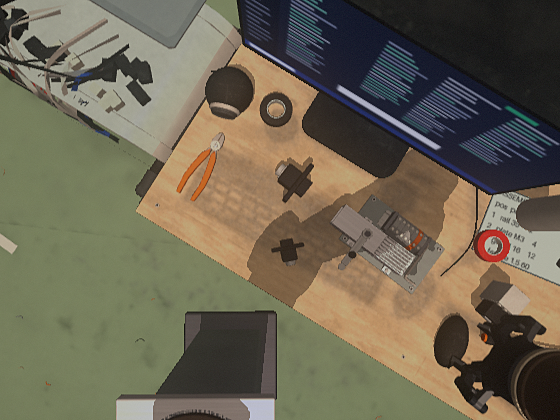

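```bash
python3 -c "
from cell import bot
print(bot.job_done())"
```

```text
the job is handed in; nothing more can be done
None
```

The drive unit is open and the job is handed in, at about 11 s of the 51 s allowed. I pushed the catch about 90° towards drive -y with the closed fingers. Then I hooked both fingers behind the cover's ears, drew it straight off along drive -x, and backed away up and clear.

**Last checks, from the top and scene pictures:**
- **Cover:** it stands upright, about 93 mm from where it started. That leaves roughly 75 mm between its rear rim and the case.
- **Catch:** it is still about a quarter turn open.
- **Pliers and the smaller look-alike cover:** both look unmoved by eye.
- **Forces:** the wrist force I read after each move stayed under 10 N. It was near zero at the end, with the gripper clear of everything.

**Disagreement:** the fits of the drive's pose from the different cameras differed by 2 to 3 mm and about 1°. I used a middle value. It held up in the later views, which showed the fingers about 1 mm off the case's centre line.

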